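# Load a specimen plate under the microscope on a lifter

### The job

Load the specimen plate that carries the single round mount into the locator under the microscope: take it by the plate's edges without touching the mount, set it crosswise on the lifter's blade where it lies on the mat, then hold the lifter by its handle, carry the plate in level on the blade, and leave it lying on the two rails, up against both dowels and the end stop. Do not knock the microscope's optics. Finish with the lifter laid flat on its mat, right way up and wholly within it, and leave everything else on the bench where it stands.

Things in the scene. Friction and masses are not known exactly. Their poses are not given: they have to be found in the camera images.
- plate: The wanted specimen plate: aluminium slab 60 (its x) x 100 (its y) x 8 mm, about 145 g, flat on the bench, one round black mount (section) in the middle of its top. Origin: centre of its underside, z up. Grasp from above across its 60 mm width (fingers closing along its x). Its ends are interchangeable. Two like plates are bystanders.
- section: The round black mount fixed on the wanted plate: 32 mm diameter, 12 mm high, from 8 to 20 mm above the plate's underside. Same origin and axes as the plate. The fingers must not touch it.
- plate_square: Bystander: same slab, 60 x 100 x 8 mm, with one square 30 x 30 x 12 mm black mount. Origin: centre of its underside.
- plate_twin: Bystander: same slab, 60 x 100 x 8 mm, with two small round black mounts (22 mm diameter, 12 mm high) along its length. Origin: centre of its underside.
- lifter: Cranked flat spatula, 198 mm long, 150 g, lying level on the mat. Flat steel blade 40 wide, 3 mm thick, from x = -66 to +38 mm (the tip); a sloping neck 14 mm wide from -63 to -93 rises to the handle. Origin: on the blade's underside, centre line, 38 mm behind the tip: the plate goes centred here, its length across the blade. x to the tip, z up.
- lifter_grip (a point): Middle of the lifter's level black handle bar, at x = -118, z = 38 mm in the lifter's frame, same axes. The bar is 14 mm wide (y), 20 mm high (28 to 48 mm above the blade's underside) and runs from x = -79 to -157. Grip it across its width.
- lifter_tip (a point): The middle of the blade's front edge, at its underside.
- lifter_butt (a point): The end of the lifter's turned-down butt foot, at x = -160 mm in the lifter's frame; the foot reaches down to the level of the blade's underside and keeps the lifter level when laid down.
- mat: Grey tool mat, fixed, 240 (its x) x 100 (its y) x 3 mm thick. Origin: centre of its underside. The lifter lies on it, blade towards the mat's +x.
- microscope: Stereo microscope, fixed. Origin: on the bench straight under the optical axis, z up. White base 42 mm high, x = -115 to +125, y = -120 to +180 mm. Steel column, 32 mm diameter, at x = 0, y = +150. Open above the base on its -x, -y and +x sides. The locator (seat) is bolted on the base under the optics.
- optics: The optics, fixed; origin and axes of the microscope. Ring light and objective: radius 36 mm about the axis, lowest 172 mm above the bench. Mounting ring radius 46 from 268 mm. Above 340 mm prism body and eyepieces lean out to +x, camera to 530 mm. Arm to the column on the +y side; focus carriage at y = +120 to +180, 240 to 340 mm high, knobs to x = +-53. Zoom knob to y = -50 at 315 mm.
- dowel_left (a point): Foot of one of the locator's two upright steel dowels, 8 mm diameter, 12 mm tall (tops 73 mm above the bench), on the far end of a rail: at (34, 38, 61) mm in the microscope's frame, same axes.
- dowel_right (a point): Foot of the other dowel, at (34, -38, 61) mm in the microscope's frame.
- end_stop (a point): Middle of the face of the locator's steel end stop, at (-4, 51, 61) mm in the microscope's frame, same axes; the face looks to -y, is 20 mm wide along x and its top is 73 mm above the bench.
- seat (a point): Where the centre of the plate's underside lies when it rests on both rails (61 mm above the bench) touching both dowels and the end stop: (0, 1, 61) mm in the microscope's frame, same axes; the plate's x along this x, either way. Two rails along x, 86 long, 16 wide, at y = +-38 mm; between them a slot 60 wide and 14 mm deep, open at both ends, takes the lifter's blade.
- bottle: Bystander: amber bottle, 54 mm diameter, 150 mm tall. Origin: centre of its foot.
- petri: Bystander: lidded glass dish, 94 mm diameter, 19 mm tall. Origin: centre of its underside.
- jar: Bystander: jar, 60 mm diameter, 80 mm tall. Origin: centre of its foot.
- mouse: Bystander: computer mouse, 60 x 105 x 32 mm. Origin: centre of its underside.
- blower: Bystander: rubber dust blower, bulb 56 mm in diameter, 100 mm tall with its nozzle. Origin: centre of its foot.
There are look-alikes about, which are no part of the job. What is shaped like the plate but pink or purple is not meant.

How it is judged (in metres and radians):
On the way, in this order (a step that is already met when the one before it is completed fails the run):
1. the plate has been set on the lifter's blade on the mat and let go (contact force between plate and lifter above 0.3 N and contact force between plate and the fingers below 0.05 N and x of plate in the frame of lifter between -0.025 and 0.025 m and y of plate in the frame of lifter between -0.02 and 0.02 m and height (world z) of plate below 0.02 m), for 0.1 s.
2. the plate rides on the lifter's blade, raised clear of the bench, touched by no finger (contact force between plate and lifter above 0.3 N and contact force between plate and the fingers below 0.05 N and height (world z) of plate above 0.04 m), for 0.2 s.
3. the plate, still riding on the lifter's blade, has been brought over the locator (within 30 mm of its seat, seen from above) (contact force between plate and lifter above 0.3 N and contact force between plate and the fingers below 0.05 N and horizontal distance between plate and seat below 0.03 m), for 0.05 s.
At the end, for the whole second after the job is handed in: Plate flat on both rails, centre within 2.5 mm of the seat in x and y, 2 mm in height, under 2 degrees from square, at rest, off the lifter. Lifter flat, right way up, at rest on the mat, tip and butt within its outline. No bystander moved more than 30 mm (x of plate in the frame of seat between -0.0025 and 0.0025 m and y of plate in the frame of seat between -0.0025 and 0.0025 m and z of plate in the frame of seat between -0.002 and 0.002 m and angle between the x axis of plate and the x axis of microscope, either way round below 0.035 rad and angle between plate's own z axis and vertical below 0.03 rad and linear speed of each of plate, lifter below 0.01 m/s and contact force between plate and lifter below 0.05 N and x of lifter_tip in the frame of mat between -0.121 and 0.121 m and x of lifter_butt in the frame of mat between -0.121 and 0.121 m and y of lifter_tip in the frame of mat between -0.05 and 0.05 m and y of lifter_butt in the frame of mat between -0.05 and 0.05 m and z of lifter in the frame of mat between -0.007 and 0.007 m and angle between lifter's own z axis and vertical below 0.05 rad and distance of each of plate_square, plate_twin, bottle, petri, jar, mouse, blower from where it was at the start of the episode below 0.03 m); the robot touches nothing.
It fails at once if the plate is tilted more than 11 degrees (angle between plate's own z axis and vertical above 0.2 rad).
It fails at once if the fingers touch the mount (contact force between section and the fingers above 0.3 N).
It fails at once if the microscope's optics are knocked (more than 2 N) (contact force between optics and anything else above 2 N).
It fails at once if a bystander is shifted more than 30 mm (distance of any of plate_square, plate_twin, bottle, petri, jar, mouse, blower from where it was at the start of the episode above 0.03 m).
It also fails if it takes over 70 s, if anything falls off the work surface, if the arm or the gripper's body presses on something with over 40 N, if the wrist force passes 120 N, or if a joint passes its speed limit or range.

### The arm

A 6-joint arm with a two-finger parallel gripper is mounted at the origin on the work surface. World frame = base frame: x ahead of the robot, y to its left, z up, the work surface at z = 0. Lengths are in m, angles in degrees, forces in N, time in s.
With the tool pointing down it reaches from about 0.35 to 0.975 m from the base axis. Payload 7.1 kg.
Tool frame: the origin (TCP) lies at the very end of the fingers, on their centre line; the grasp point (between the pads) lies 19 mm behind it (robot.hold_point_z is the distance from the TCP to the grasp point, in m); z points along the fingers, y is the line along which they close (so a half turn about z gives the same grasp; the last joint's range is limited). The gripper opens to 88 mm and grips with 3 to 60 N. Pads are 20 mm wide; open, the fingers measure 115 mm over their backs; the gripper's body (75 mm by 178 mm) begins 61 mm behind the grasp point.
Start: joints at [71.677, 24.242, 93.386, -0, 62.372, -1.089], TCP at [0.185, 0.597, 0.223] pointing down, gripper open.
Joint ranges: [-172.04, 172.04], [-51.8, 120.97], [4.93, 147.93], [-75.15, 255.16], [6.16, 154.13], [-145.62, 145.62]. Speed limits (degrees/s): [136.94, 136.94, 172.46, 180, 180, 180].

### API

Orientations are given as [roll, pitch, yaw] about the fixed x, y, z axes, in that order (R = Rz(yaw) Ry(pitch) Rx(roll)).
In Python, from plant import robot gives the robot as it stands.
- The arm moves only by the shell command python3 -m inch 'ROWS' [FORCE]. ROWS is JSON, a list of rows, each a list of 5 numbers: the opening, from 0 (shut) to 1 (fully open), then the shift along the world's x, y, z as a fraction of full scale, then the turn about the world's z as a fraction of full scale. In form: [[claw, x, y, z, roll], ...]. A call has 1 to 10 rows; each row shifts and turns the commanded pose from where the row before left it; what a row does not reach is not made up. Full scale, the value 1, is 0.4 m for a shift and 180 degrees for a turn. A row lasts 1/8 s, in which the tool goes at most 62.5 mm and 10.7 degrees, less where a joint would pass 70% of its speed; a pose out of reach is approached as far as the arm can. A call with a number of a shift or a turn outside -1 to 1 is refused whole. A call with a gripper value outside its range is refused whole. The fingers move at their own pace and stop on an object; FORCE is the grip in N (left out, the last holds). Time passes only in rows, so rows that do not move let the fingers close. It gives the time, the measured TCP pose, the force, the opening and the grip force at its end, in the units of the state.
- robot.get_obs(): the state, without advancing time (a new reading comes with each control period).
- robot.camera(name): name is "scene" or "side" or "wrist"; returns (picture, depth): 480x640x3 uint8, red, green, blue; 480x640 float32, m along the optical axis (not along the pixel's ray), 0 where there is no reading.
- robot.camera_info(name): a dict with "mtx" (3x3 intrinsics, pixels), "R" (3x3) and "t" (3): a world point X has camera coordinates R X + t. Camera axes: x right, y down, z forward; pixel columns grow to the right and rows downward; lengths in m; the calibration is good to about 2 mm. A picture is of the moment at which its call begins: read the wrist's pose just before it. camera_info takes no time and is no camera call; for the wrist camera it gives the pose at the moment of the call.
- robot.hand_in(): hands the job in; it is judged then, once.
Trained networks look in the newest picture that a camera, given by its name, has taken for a name from the list of things; names that differ only in an ending like _2 or _b are one class to them, and where a whole thing is asked for, a point or a joint stands for the part that bears it (a point fixed in the world has none). Each returns a list of dicts, best first, with "confidence" (0 to 1); they miss things now and then, are a little off and sometimes report something else, mostly with a low value. They report only what shows in the picture. A call takes as long as a camera call. They do not tell look-alikes from the thing itself.
- robot.find_in(camera, query): "rect" ([centre column, centre row, width, height] in pixels, round what is visible of it).
- robot.silhouettes(camera, query): "region" (480x640 bool, what is visible of it) and "rect" ([centre column, centre row, width, height] in pixels, round what is visible of it).
The state is a dict: "clock": time; "joint_pos": joint angles; "qd": joint speeds; "joint_efforts": joint torques, N m; "eef_pos": TCP position; "orientation": TCP orientation; "contact_force": force on the tool from outside, world axes, zero at the start; "ft_torque": the same for the moment, N m; "width": opening from 0.0 (shut) to 1.0 (fully open); "gripper_force": force on a finger pad.
Only numpy, scipy, OpenCV 4.12 (cv2) and the standard library are available. Lean on these libraries where they do the work, as an engineer would, in place of code of your own. Each camera call takes 0.05 s, during which the arm holds its last target. There are 200 camera calls.

## Working session

There is one attempt and no reset: what is moved stays moved. The work goes in short steps, Python scripts to look and compute and a shell command to move; the robot and the scene stay as the last step left them, time stands still between calls to the robot, and variables do not carry over. Pictures are saved under pics/ and viewed, at most 10 in all, crops included, and the job is handed in when it is done.

```bash
mkdir -p pics; ls
cat > h.py <<'E'
import numpy as np, cv2
from plant import robot
def shot(c,name=None):
    p,d=robot.camera(c); i=robot.camera_info(c)
    if name: cv2.imwrite(f'pics/{name}.png',p[:,:,::-1])
    return p,d,np.array(i['mtx']),np.array(i['R']),np.array(i['t'])
def cloud(d,K,R,t):
    v,u=np.mgrid[:480,:640]
    X=np.stack([(u-K[0,2])/K[0,0]*d,(v-K[1,2])/K[1,1]*d,d],-1)
    W=(X-t)@R; W[d<=0]=np.nan
    return W
def proj(P,K,R,t):
    c=R@np.array(P)+t; return (K@c)[:2]/c[2]
E
python3 - <<'E'
from h import *
o=robot.get_obs(); print(o['eef_pos'],o['orientation'],o['width'],o['clock'])
for c in ('scene','side'):
    p,d,K,R,t=shot(c,c); W=cloud(d,K,R,t)
    print(c,'cam at',(-R.T@t).round(3))
    for q in ('plate','section','plate_square','plate_twin','lifter','lifter_grip','mat','microscope','dowel_left','dowel_right','end_stop','jar','bottle'):
        for r in robot.silhouettes(c,q)[:3]:
            m=r['region']; w=W[m]; w=w[~np.isnan(w[:,0])]
            print(q,round(r['confidence'],2),np.round(r['rect']),np.median(w,0).round(3) if len(w) else None, w[:,2].max().round(3) if len(w) else '')
E
```

```text
pics
[0.18497932 0.59642018 0.22190933] [-1.79913500e+02 -1.95223486e-04  1.62765078e+02] 1.0030033722567002 0.0
scene cam at [1.317 0.084 1.017]
plate 0.94 [291. 177.  29.  25.] [ 0.27  -0.29   0.008] 0.026
plate 0.93 [152. 222.  34.  28.] [ 0.569 -0.608  0.008] 0.024
plate 0.69 [169. 186.  40.  16.] [ 0.411 -0.633  0.008] 0.023
section 0.63 [291. 174.   9.  10.] [ 0.265 -0.292  0.019] 0.026
section 0.56 [272. 209.   8.  10.] [ 0.432 -0.29   0.018] 0.025
section 0.44 [171. 182.   8.  11.] [ 0.407 -0.634  0.018] 0.023
plate_square 0.7 [241. 241.  44.  20.] [ 0.561 -0.338  0.008] 0.024
plate_twin 0.94 [206. 220.  33.  28.] [ 0.51  -0.463  0.008] 0.024
plate_twin 0.43 [529. 246. 220. 227.] [0.614 0.316 0.161] 0.533
lifter 0.77 [318. 251.  53.  58.] [ 0.549 -0.116  0.008] 0.056
lifter_grip 0.91 [321. 250.  52.  63.] [ 0.554 -0.117  0.008] 0.056
mat 0.76 [321. 253.  78.  70.] [ 0.527 -0.121  0.003] 0.01
microscope 0.61 [529. 243. 219. 230.] [0.614 0.315 0.153] 0.533
dowel_left 0.9 [531. 244. 219. 231.] [0.614 0.318 0.134] 0.533
dowel_right 0.59 [530. 245. 221. 229.] [0.614 0.317 0.153] 0
[... 1043 characters left out ...]
0.005] 0.038
microscope 0.87 [238. 102. 125. 203.] [0.573 0.292 0.179] 0.534
dowel_left 0.7 [238. 101. 127. 202.] [0.573 0.291 0.181] 0.534
dowel_right 0.96 [237. 101. 121. 202.] [0.573 0.291 0.183] 0.534
dowel_right 0.45 [440. 282.  48.  36.] [ 0.689 -0.401  0.028] 0.042
dowel_right 0.24 [314. 247.  78.  22.] [ 0.545 -0.113  0.01 ] 0.06
end_stop 0.74 [237. 102. 127. 203.] [0.573 0.291 0.181] 0.534
jar 0.67 [311. 257.  94.  49.] [ 0.503 -0.121  0.005] 0.055
jar 0.65 [411. 234.  23.  36.] [ 0.732 -0.264  0.058] 0.09
jar 0.37 [314. 246.  74.  21.] [ 0.544 -0.113  0.01 ] 0.06
bottle 0.7 [317. 180.  18.  53.] [0.659 0.022 0.079] 0.157
bottle 0.69 [315. 248.  75.  19.] [ 0.541 -0.113  0.01 ] 0.06
```

Run:
```python
import cv2
a=cv2.imread('pics/scene.png');b=cv2.imread('pics/side.png')
cv2.imwrite('pics/c1.png',cv2.resize(a[140:340,100:400],(800,533),interpolation=cv2.INTER_CUBIC))
cv2.imwrite('pics/c2.png',cv2.resize(b[220:460,200:520],(800,600),interpolation=cv2.INTER_CUBIC))
```

```text
(no output)
```

View pics/scene.png

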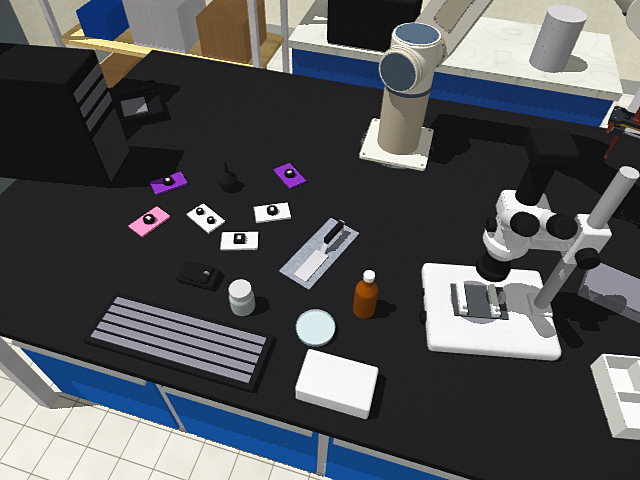

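View pics/c1.png

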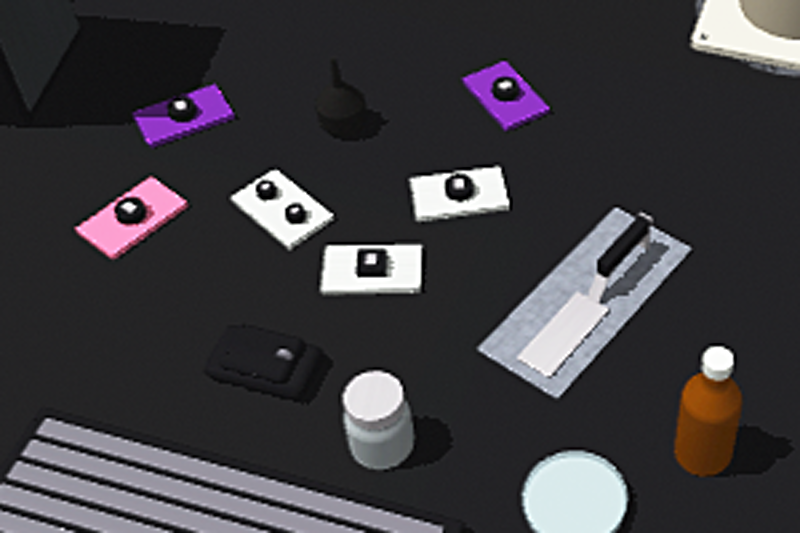

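View pics/c2.png

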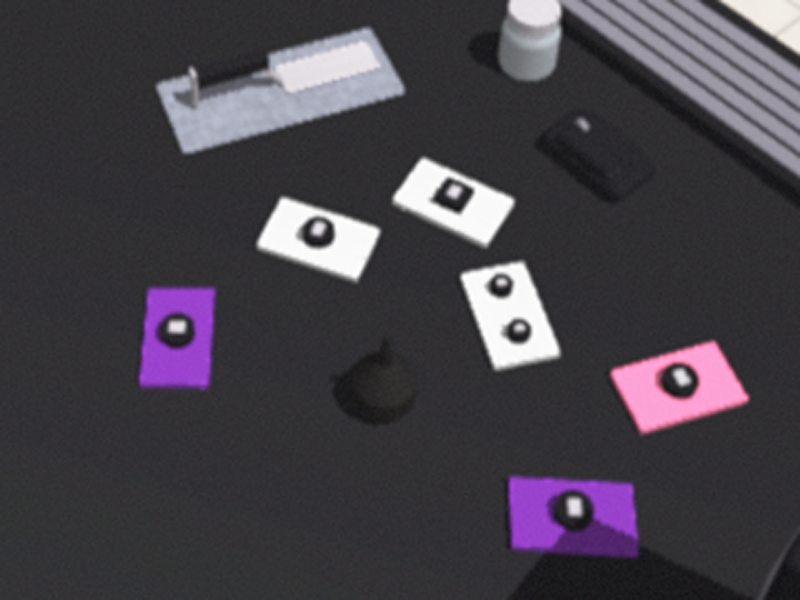

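The wanted plate is the white one with a single round mount, at scene px (272,212) and side px (326,315). The square-mount plate (239,240), the twin (206,218), the purple ones (290,176),(169,183) and the pink one (149,221) do not fit. The crops confirm this.

```bash
cat >> h.py <<'E'
def rect(P):
    (c,s,a)=cv2.minAreaRect((P*1000).astype(np.float32)); 
    if s[0]<s[1]: a+=90; s=s[::-1]
    return np.round(c,1),np.round(s,1),round((a+90)%180-90,2)   # mm, long side angle
def zone(W,c,r,z0,z1):
    m=(np.hypot(W[...,0]-c[0],W[...,1]-c[1])<r)&(W[...,2]>z0)&(W[...,2]<z1); return m
E
python3 - <<'E'
from h import *
for c in ('scene','side'):
    p,d,K,R,t=shot(c); W=cloud(d,K,R,t); g=p.astype(int).mean(-1)
    m=zone(W,(.43,-.29),.075,.001,.015)&(g>140); print(c,'plate',m.sum(),rect(W[m][:,:2]),np.median(W[m][:,2]))
    m=zone(W,(.43,-.29),.075,.016,.05); print(' mount',m.sum(),np.median(W[m],0))
    m=zone(W,(.53,-.12),.16,.02,.08); print(' handle',m.sum(),rect(W[m][:,:2]),np.percentile(W[m][:,2],[5,50,95]))
    m=zone(W,(.53,-.12),.16,-.01,.02)&(g>60); print(' mat',m.sum(),rect(W[m][:,:2]),np.median(W[m][:,2]))
    m=zone(W,(.53,-.12),.16,-.01,.02)&(g>190); print(' blade',m.sum(),rect(W[m][:,:2]),np.median(W[m][:,2]))
    m=zone(W,(.62,.3),.3,.035,.05)&(g>120)&(W[...,1]>.1); print(' base',m.sum(),rect(W[m][:,:2]),np.median(W[m][:,2]))
    m=zone(W,(.62,.3),.25,.055,.068)&(W[...,1]>.15); print(' rails',m.sum(),rect(W[m][:,:2]),np.median(W[m][:,2]))
    m=zone(W,(.62,.3),.25,.10,.16)&(W[...,1]>.15); print(' column',m.sum(),rect(W[m][:,:2]))
    m=zone(W,(.62,.3),.25,.172,.2)&(W[...,1]>.15); print(' optics',m.sum(),rect(W[m][:,:2]))
    for n,q,zz in (('bottle',(.68,.03),.1),('jar',(.745,-.255),.05),('petri',(.78,-.07),.01)):
        m=zone(W,q,.07,zz*.5,.2); print(n,m.sum(),rect(W[m][:,:2]) if m.any() else '')
E
```

```text
scene plate 446 (array([ 426.3, -293. ]), array([99.8, 70.8]), -62.59) 0.008034851118710905
 mount 72 [ 0.4293932  -0.29164267  0.01986035]
 handle 220 (array([480.8, -93.8]), array([90.4, 16.2]), -19.03) [0.02471862 0.0491301  0.05326845]
 mat 2374 (array([ 509.7, -125.7]), array([260.1, 244.2]), 29.65) 0.0038141475715613897
 blade 625 (array([ 507. , -166.8]), array([239.9, 202.3]), -20.16) 0.006330959012581958
 base 7674 (array([613.4, 381.3]), array([403.7, 297.2]), -78.71) 0.0428104555492304
 rails 655 (array([583.9, 355.8]), array([220.4,  88.5]), -78.82) 0.0612261952577631
 column 277 (array([573.1, 437.5]), array([32. , 21.2]), 68.53)
 optics 583 (array([596.4, 356.8]), array([198.2,  65.9]), -87.03)
bottle 657 (array([677.6,  35.9]), array([53.1, 46.1]), -82.75)
jar 672 (array([ 751.1, -251.5]), array([57.6, 57.1]), 76.58)
petri 1183 (array([775.4, -63.4]), array([125.5, 105.6]), -23.25)
side plate 794 (array([ 428.9, -289.2]), array([104.2,  71.1]), -62.2) 0.009095959309099958
 mount 132 [ 0.42552016 -0.29258248  0.02087745]
 handle 299 (array([480.3, -94. ]), array([86.7, 24.4]), -19.73) [0.02972279 0.04786049 0.05626073]
 mat 2717 (array([ 509. , -161.8]), array([247.7, 224.8]), -20.81) 0.005038267273996865
 blade 535 (array([ 510. , -175.8]), array([226.4, 188.2]), -14.46) 0.007467761907842942
 base 3845 (array([629.9, 323.9]), array([518.8, 319.3]), -77.92) 0.04382512398869421
 rails 419 (array([584. , 348.8]), array([233.3,  91. ]), -81.66) 0.061144496087697515
 column 188 (array([559.4, 431.6]), array([31.6, 25.3]), -23.95)
 optics 359 (array([588.2, 351.3]), array([198.9,  71.5]), -85.1)
bottle 557 (array([663.3,  28.5]), array([53.8, 42.4]), -46.31)
jar 609 (array([ 744.8, -256.2]), array([59. , 57.7]), -19.61)
petri 921 (array([782.1, -72. ]), array([136.3, 127.4]), 20.71)
```

Run:
```python
import cv2
a=cv2.imread('pics/scene.png')
cv2.imwrite('pics/c3.png',cv2.resize(a[150:360,410:620],(600,600),interpolation=cv2.INTER_CUBIC))
```

```text
(no output)
```

View pics/c3.png

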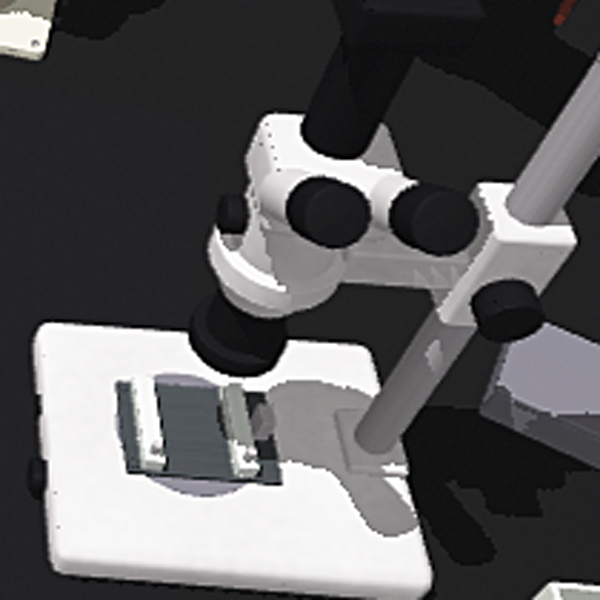

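```bash
python3 -m inch '[[1,0.06,-0.12,0.03,0],[1,0.06,-0.12,0.03,0],[1,0.06,-0.12,0.03,0],[1,0.06,-0.12,0.03,0],[1,0.06,-0.12,0.03,0],[1,0.06,-0.12,0.03,-0.05],[1,0.06,-0.12,0.03,-0.05],[1,0.05,-0.12,0.03,-0.05],[1,0.05,-0.12,0,-0.05],[1,0.04,-0.12,0,-0.05]]'
python3 -m inch '[[1,0.02,-0.12,0,0],[1,0.02,-0.12,0,0],[1,0,-0.12,0,0],[1,0,-0.12,0,0],[1,0,-0.12,0,0],[1,0,-0.12,0,0],[1,0,-0.06,0,0],[1,0,0,0,0],[1,0,0,0,0]]'
python3 - <<'E'
from h import *
o=robot.get_obs(); print(o['eef_pos'],o['orientation'],o['clock'])
p,d,K,R,t=shot('wrist','w1'); print(K,(-R.T@t),R)
E
```

```text
clock: 2.75
eef_pos: [0.4098, 0.1153, 0.3192]
orientation: [179.9, 0.0, 117.5]
contact_force: [0.8, 0.3, 0.4]
width: 1.002
gripper_force: 0.0
clock: 3.88
eef_pos: [0.425, -0.1945, 0.3186]
orientation: [180.0, -0.0, 117.8]
contact_force: [0.7, 0.4, -1.1]
width: 0.997
gripper_force: 0.0
[ 0.42498336 -0.19449155  0.31860679] [ 1.79999179e+02 -2.79906826e-02  1.17759296e+02] 3.875
[[379.47624546   0.         322.63598593]
 [  0.         379.47624546 236.26996727]
 [  0.           0.           1.        ]] [ 0.38777849 -0.12330812  0.48236172] [[ 0.88444156  0.46664951 -0.00116751]
 [ 0.44674662 -0.84599138  0.29106019]
 [ 0.1348354  -0.25794731 -0.95670403]]
```

View pics/w1.png

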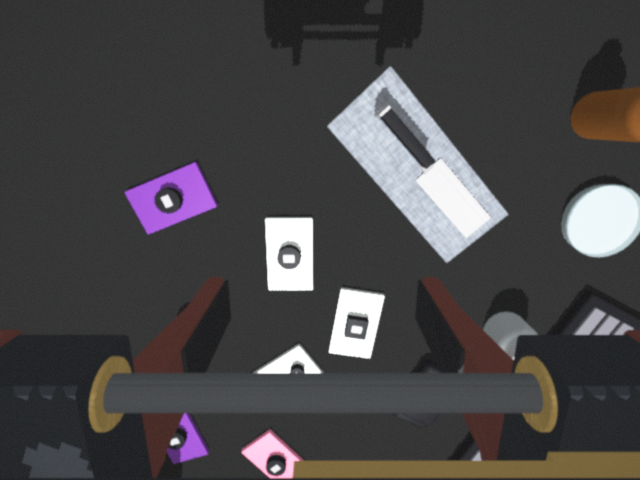

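The wrist view shows the wanted plate at (289,254), the lifter from (383,110) to the blade at (455,200), and the mat around it.

```bash
cat >> h.py <<'E'
def plane(z,K,R,t):
    v,u=np.mgrid[:480,:640]; r=np.stack([(u-K[0,2])/K[0,0],(v-K[1,2])/K[1,1],np.ones_like(u,float)],-1)@R
    C=-R.T@t; s=(z-C[2])/r[...,2]; return C[:2]+r[...,:2]*s[...,None]
def comp(m,px):
    n,l=cv2.connectedComponents(m.astype(np.uint8)); return l==l[px[1],px[0]]
def fitpoly(m,Z,close=False):
    m=m.astype(np.uint8)
    if close: m=cv2.morphologyEx(m,cv2.MORPH_CLOSE,np.ones((close,close)))
    cs,_=cv2.findContours(m,cv2.RETR_EXTERNAL,cv2.CHAIN_APPROX_NONE); c=max(cs,key=cv2.contourArea)[:,0]
    return rect(Z[c[:,1],c[:,0]])
def quick(c='wrist',seeds=None,name=None):
    p,d,K,R,t=shot(c,name); W=cloud(d,K,R,t); g=p.min(-1); return p,d,K,R,t,W,g
E
python3 - <<'E'
from h import *
p,d,K,R,t,W,g=quick()
m=comp(g>150,(275,230)); print('plate',m.sum(),np.median(W[m],0),fitpoly(m,plane(.008,K,R,t)))
m=comp(g>190,(455,200)); print('blade',m.sum(),np.median(W[m],0),fitpoly(m,plane(.006,K,R,t)))
m=comp(g>55,(360,140)); print('mat',m.sum(),np.median(W[m],0),fitpoly(m,plane(.003,K,R,t),15))
m=zone(W,(.48,-.094),.07,.035,.07); print('handle',m.sum(),np.nanpercentile(W[m][:,2],[5,50,95]),fitpoly(m,plane(.051,K,R,t)))
m=zone(W,(.428,-.29),.05,.016,.03);print('mount',np.median(W[m],0),fitpoly(m,plane(.02,K,R,t)))
for q in ((345,345),(480,230)): print(W[q[1],q[0]])
E
```

```text
plate 2970 [nan nan nan] (array([ 427.4, -295.1]), array([101.4,  62. ]), -62.21)
blade 10598 [nan nan nan] (array([ 523. , -120.4]), array([235.5,  96.8]), -19.7)
mat 16652 [nan nan nan] (array([ 528.7, -126.6]), array([269.2, 122.1]), -18.68)
handle 1082 [0.04191092 0.05250242 0.05399944] (array([477.5, -96.7]), array([81.9, 16. ]), -18.75)
mount [ 0.42699735 -0.29348939  0.02185433] (array([ 426.9, -294.5]), array([31.7, 31.2]), -62.14)
[ 0.55830971 -0.37890756  0.01010688]
[ 0.63387642 -0.14826461  0.00357006]
```

```bash
python3 -m inch '[[1,0,-0.1,0,0],[1,0.005,-0.1,-0.1,0],[1,0,-0.05,-0.13,0],[1,0,0,-0.14,0],[1,0,0,-0.13,0],[1,0,0,-0.11,0],[1,0,0,0,0],[1,0,0,0,0]]' 15
python3 - <<'E'
from h import *
o=robot.get_obs(); print(o['eef_pos'],o['orientation'],o['clock'])
p,d,K,R,t,W,g=quick()
m=zone(W,(.428,-.292),.07,.004,.013)&(g>130); m=comp(m,tuple(int(x) for x in proj((.4035,-.2475,.008),K,R,t))); print(m.sum(),fitpoly(m,plane(.008,K,R,t),9))
m=zone(W,(.428,-.292),.05,.016,.03);print('mount',np.median(W[m],0),fitpoly(m,plane(.02,K,R,t)))
cv2.imwrite('pics/w2.png',p[:,:,::-1])
E
```

```text
clock: 4.97
eef_pos: [0.4282, -0.2951, 0.076]
orientation: [180.0, 0.1, 117.8]
contact_force: [0.2, 0.2, 0.7]
width: 1.002
gripper_force: 0.0
[ 0.42817529 -0.29512909  0.07602561] [1.79960937e+02 7.86462129e-02 1.17820353e+02] 4.975
295922 (array([ 438.2, -319.2]), array([508.9, 335. ]), 27.81)
mount [ 0.42728149 -0.29385252  0.02224883] (array([ 427.9, -294.5]), array([32.7, 31.5]), -62.18)
```

View pics/w2.png

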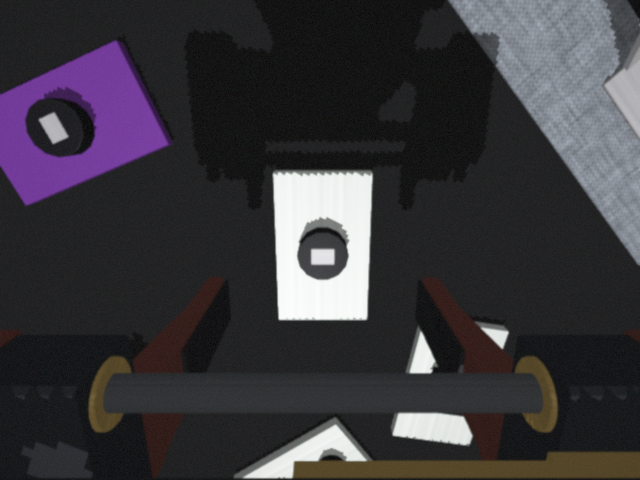

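```bash
python3 -m inch '[[1,0,0,-0.06,0],[1,0,0,-0.06,0],[1,0,0,-0.04,0],[1,0,0,-0.02,0],[1,0,0,0,0],[0.6,0,0,0,0],[0.6,0,0,0,0],[0.6,0,0,0,0],[0.6,0,0,0,0]]' 15
python3 -m inch '[[0.6,0,0,0,0],[0.6,0,0,0,0]]'
```

```text
clock: 6.15
eef_pos: [0.4274, -0.2952, 0.003]
orientation: [180.0, 0.0, 117.8]
contact_force: [-0.7, 0.6, 3.1]
width: 0.682
gripper_force: 15.0
clock: 6.4
eef_pos: [0.4273, -0.2952, 0.003]
orientation: [180.0, 0.0, 117.8]
contact_force: [-0.8, 1.5, 6.1]
width: 0.677
gripper_force: 15.0
```

```bash
python3 -m inch '[[0.6,0,0,0.05,0],[0.6,0,0,0.1,0],[0.6,0,0,0.1,0],[0.6,0.05,0.05,0.05,-0.04],[0.6,0.07,0.07,0,-0.05],[0.6,0.07,0.07,0,-0.05],[0.6,0.07,0.07,0,-0.05],[0.6,0.07,0.07,0,-0.05],[0.6,0.05,0.05,0,-0.024],[0.6,0,0,0,0]]' 25
python3 - <<'E'
from h import *
o=robot.get_obs(); print(o['eef_pos'],o['orientation'],o['clock'],o['gripper_force'],o['width'])
p,d,K,R,t,W,g=quick(name='w3')
b=(g>150)&(zone(W,(.59,-.134),.15,.001,.012)); print(b.sum())
E
```

```text
clock: 7.65
eef_pos: [0.5799, -0.1417, 0.1221]
orientation: [-180.0, -0.0, 70.4]
contact_force: [-0.5, 0.0, -1.8]
width: 0.678
gripper_force: 25.0
[ 0.57986539 -0.14169502  0.12214064] [-1.79978562e+02 -1.35385640e-04  7.03960477e+01] 7.65 25.00021755695343 0.6778584369303415
8337
```

View pics/w3.png

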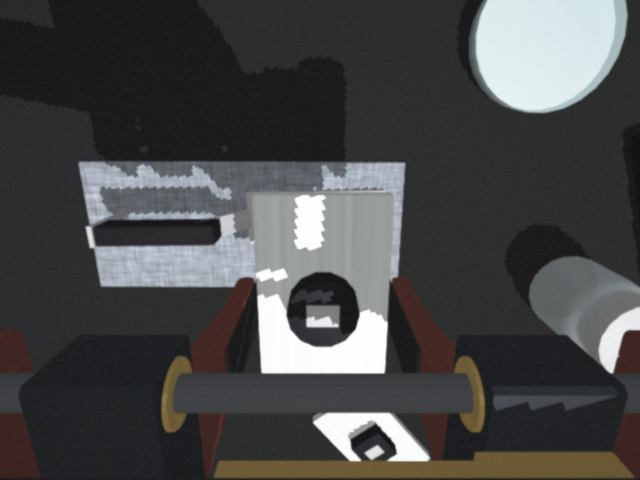

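The held plate covers the blade. The handle is at (158,232) and the mat spans columns 80–405, rows 162–287. The jar is clear of the gripper.

Run:
```python
from h import *
p,d,K,R,t,W,g=quick()
m=zone(W,(.48,-.095),.085,.038,.06)&(p.max(-1)<70); m=comp(m,(158,232)); print('handle',m.sum(),np.nanpercentile(W[m][:,2],[5,50,95]),fitpoly(m,plane(.051,K,R,t)),rect(W[m][:,:2]))
m=zone(W,(.523,-.12),.15,-.005,.009)&(g>50); m=cv2.morphologyEx(m.astype(np.uint8),cv2.MORPH_OPEN,np.ones((3,3)))
P=plane(.003,K,R,t)
e=np.array([np.cos(np.radians(-19.5)),np.sin(np.radians(-19.5))]); f=np.array([-e[1],e[0]])
q=P[m>0]-np.array([.523,-.12]); print('mat along',np.percentile(q@e*1e3,[.3,1,50,99,99.7]),'across',np.percentile(q@f*1e3,[.3,1,50,99,99.7]))
# held plate
m=zone(W,(.58,-.14),.08,.122,.132)&(g>60); print('plate z',np.nanmedian(W[m],0),rect(W[m][:,:2]))
```

```text
handle 2974 [0.04103205 0.05264263 0.053915  ] (array([482.1, -95.6]), array([81.5, 16.5]), -18.84) (array([480.1, -96.3]), array([77.9, 13.2]), -19.01)
mat along [-120.60811533 -119.46255655  -34.58863156  120.34041542  121.37881991] across [-51.44327705 -50.52960775  23.26600999  49.35699524  50.07151521]
plate z [ 0.58442041 -0.12419499  0.12874201] (array([ 578.4, -136.1]), array([88.2, 73.6]), 70.4)
```

```bash
python3 -m inch '[[0.6,0.015,0.01,-0.05,0.003],[0.6,0.015,0.008,-0.08,0],[0.6,0,0,-0.08,0],[0.6,0,0,-0.05,0],[0.6,0,0,-0.02,0],[0.6,0,0,0,0],[0.6,0,0,0,0]]'
```

```text
clock: 8.62
eef_pos: [0.5918, -0.1362, 0.0114]
orientation: [179.9, -0.0, 70.8]
contact_force: [-0.4, -0.6, -2.1]
width: 0.676
gripper_force: 25.0
```

```bash
python3 -m inch '[[0.6,0,0.004,-0.0035,0],[0.6,0,0,0,0],[0.8,0,0,0,0],[1,0,0,0,0],[1,0,0,0,0],[1,0,0,0,0],[1,0,0,0.05,0],[1,0,0,0.1,0],[1,-0.02,0,0.1,0],[1,-0.1,0.05,0.1,0]]'
python3 -m inch '[[1,-0.12,0.04,0.1,0.0],[1,-0.1,0.1,0.1,0],[1,0,0.1,0,0],[1,0,0,0,0]]'
python3 - <<'E'
from h import *
o=robot.get_obs(); print(o['eef_pos'],o['orientation'],o['clock'])
p,d,K,R,t,W,g=quick(name='w4')
for q in ((.5921,-.1344,.014),(.4805,-.096,.051)): print(proj(q,K,R,t))
E
```

```text
clock: 9.88
eef_pos: [0.545, -0.1151, 0.1522]
orientation: [179.8, -0.0, 70.7]
contact_force: [-0.3, 0.8, 0.8]
width: 0.997
gripper_force: 0.0
clock: 10.38
eef_pos: [0.4605, -0.0211, 0.2261]
orientation: [179.8, -0.1, 70.9]
contact_force: [-0.3, -1.1, -0.1]
width: 1.003
gripper_force: 0.0
[ 0.46050201 -0.02106683  0.22614453] [ 1.79827822e+02 -5.93265202e-02  7.09495633e+01] 10.375
[474.5875192  262.43364921]
[366.89307212 276.39826695]
```

View pics/w4.png

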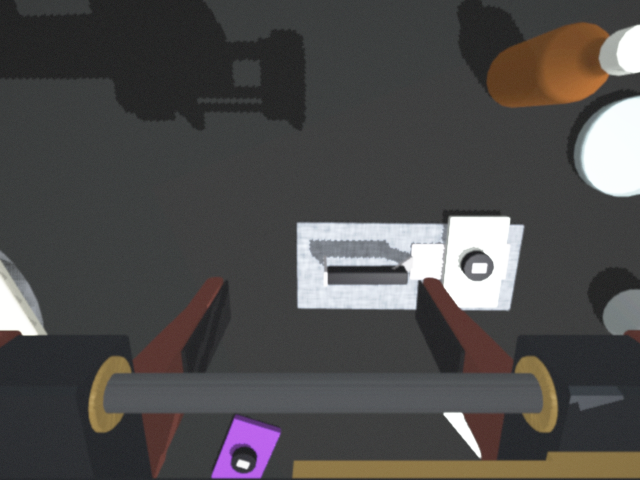

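Run:
```python
from h import *
p,d,K,R,t,W,g=quick()
m=zone(W,(.4805,-.096),.085,.038,.06)&(p.max(-1)<80); print('handle',m.sum(),np.nanpercentile(W[m][:,2],[5,50,95]),fitpoly(m,plane(.051,K,R,t)),rect(W[m][:,:2]))
m=zone(W,(.5921,-.1344),.07,.011,.019)&(g>110); print('plate',m.sum(),np.nanmedian(W[m][:,2]),fitpoly(m,plane(.014,K,R,t),7),rect(W[m][:,:2]))
m=zone(W,(.5921,-.1344),.07,.021,.035); print('mount',m.sum(),rect(W[m][:,:2]),np.nanmedian(W[m],0),fitpoly(m,plane(.026,K,R,t)))
m=zone(W,(.555,-.122),.05,.002,.0105)&(g>175)&(W[...,0]<.565); print('blade rear',m.sum(),rect(W[m][:,:2]))
```

```text
handle 488 [0.03883959 0.04679968 0.05230386] (array([481.7, -89.4]), array([74.7,  7.2]), -19.14) (array([481.4, -91.1]), array([75.1,  2.5]), -18.68)
plate 4210 0.015189823651381062 (array([ 590.6, -134.1]), array([100.2,  61.5]), 70.76) (array([ 573. , -128.1]), array([100. ,  99.6]), 70.69)
mount 770 (array([ 590.4, -134.4]), array([32. , 31.1]), -89.95) [ 0.59011523 -0.1331671   0.02716757] (array([ 590.4, -133.7]), array([34.5, 31.3]), -46.16)
blade rear 2242 (array([ 536. , -117.4]), array([84.6, 58.4]), -89.27)
```

```bash
python3 -m inch '[[1,0,0,0,0.05],[1,0,-0.02,0,0.05],[1,0,-0.03,-0.02,0.05],[1,0,-0.03,-0.02,0.05],[1,0,-0.03,-0.03,0.05],[1,0.02,-0.03,-0.03,0.05],[1,0.02,-0.02,-0.03,0.05],[1,0.02,-0.02,-0.02,0.05],[1,0,0,0,0.05],[1,0,0,0,0.05]]' 60
```

```text
clock: 11.72
eef_pos: [0.4844, -0.096, 0.1636]
orientation: [-180.0, -0.1, 161.0]
contact_force: [0.7, 0.3, 1.0]
width: 0.999
gripper_force: 0.0
```

Run:
```python
from h import *
p,d,K,R,t,W,g=quick()
print((-R.T@t).round(3))
m=zone(W,(.4805,-.096),.085,.045,.06); print('handle',m.sum(),np.nanpercentile(W[m][:,2],[5,50,95]),fitpoly(m,plane(.051,K,R,t)),rect(W[m][:,:2]))
m=zone(W,(.5905,-.134),.07,.011,.019)&(g>110); print('plate',m.sum(),fitpoly(m,plane(.014,K,R,t),7))
```

```text
[ 0.409 -0.07   0.327]
handle 1920 [0.05155774 0.05295794 0.05413181] (array([478.2, -96.1]), array([81. , 13.5]), -18.36) (array([478.3, -96.2]), array([80.1, 13.5]), -18.37)
plate 5259 (array([ 591., -133.]), array([100.5,  62.8]), 71.43)
```

```bash
python3 -m inch '[[1,0.012,-0.008,-0.08,0.001],[1,0,0,-0.1,0],[1,0,0,-0.1,0],[1,0,0,-0.06,0],[1,0,0,-0.014,0],[1,0,0,0,0],[0.5,0,0,0,0],[0.5,0,0,0,0],[0.25,0,0,0,0],[0.25,0,0,0,0]]' 60
python3 -m inch '[[0,0,0,0,0],[0,0,0,0,0],[0,0,0,0,0],[0,0,0,0,0]]'
```

```text
clock: 13.02
eef_pos: [0.4896, -0.0979, 0.0228]
orientation: [180.0, 0.0, 161.0]
contact_force: [0.2, -0.6, -0.5]
width: 0.58
gripper_force: 0.0
clock: 13.52
eef_pos: [0.4892, -0.0979, 0.0225]
orientation: [-180.0, -0.0, 161.0]
contact_force: [0.7, -0.1, -0.3]
width: 0.157
gripper_force: 60.0
```

```bash
python3 -m inch '[[0,0,0,0.01,0],[0,0,0,0.02,0],[0,0,0,0.04,0],[0,0,0,0.05,0],[0,0,0,0.05,0],[0,0,0,0.05,0],[0,0,0,0.02,0],[0,0,0,0,0],[0,0,0,0,0]]'
python3 - <<'E'
from h import *
o=robot.get_obs(); print(o['eef_pos'],o['orientation'],o['clock'])
p,d,K,R,t,W,g=quick(name='w5')
m=zone(W,(.5905,-.134),.08,.08,.135)&(g>110)
P=W[m]; z0=np.nanmedian(P[:,2]); P=P[abs(P[:,2]-z0)<.01]
A=np.c_[P[:,:2]-P[:,:2].mean(0),np.ones(len(P))]; s=np.linalg.lstsq(A,P[:,2],rcond=None)[0]
print(len(P),'z',s[2],'tilt deg',np.degrees(s[:2])); 
print(fitpoly(m,plane(s[2],K,R,t),7))
E
```

```text
clock: 14.65
eef_pos: [0.4889, -0.0978, 0.1181]
orientation: [-180.0, -0.1, 161.0]
contact_force: [0.1, -0.1, -3.0]
width: 0.156
gripper_force: 60.0
[ 0.48886093 -0.09775837  0.11807858] [-1.79995521e+02 -5.54271810e-02  1.60963236e+02] 14.65
1958 z 0.11003100490508776 tilt deg [ 7.0106198  -3.07143377]
(array([ 573.8, -127.2]), array([32.9, 32.8]), -18.94)
```

View pics/w5.png

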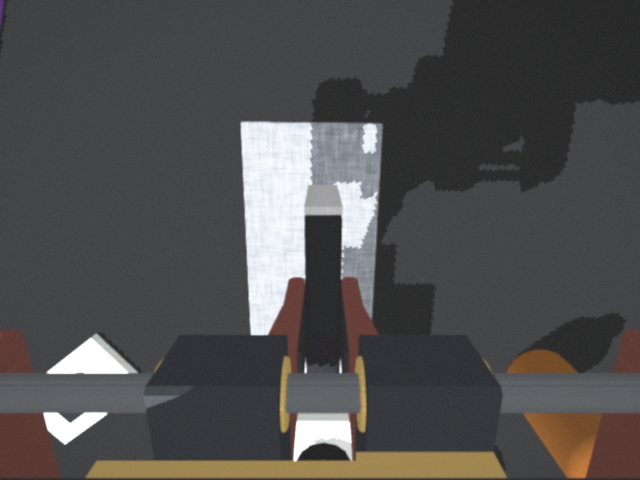

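The plate rides on the blade, but the gripper hides most of it. I'll check that it is level with the fixed cameras.

```bash
cat > lev.py <<'E'
from h import *
import sys
def level(c0,zlo,zhi,cams=('scene','side')):
    for c in cams:
        p,d,K,R,t,W,g=quick(c)
        m=zone(W,c0,.075,zlo,zhi)&(g>110); P=W[m]
        for k in range(4):
            A=np.c_[P[:,:2]-np.array(c0),np.ones(len(P))]; s=np.linalg.lstsq(A,P[:,2],rcond=None)[0]; r=P[:,2]-A@s; P=P[abs(r)<max(.0015,2*r.std())]
        print(c,m.sum(),len(P),'z at c0',s[2].round(4),'slopes deg',np.degrees(s[:2]).round(2),'res',r.std().round(4))
        m=comp(cv2.dilate(m.astype(np.uint8),np.ones((2,2))),tuple(int(x) for x in proj((*(P[len(P)//3,:2]),P[len(P)//3,2]),K,R,t)))
        print('   ',fitpoly(m,plane(s[2],K,R,t),5))
        mm=zone(W,c0,.03,s[2]+.008,s[2]+.02); 
        if mm.any(): print('    mount',np.median(W[mm],0).round(4),rect(W[mm][:,:2]))
if __name__=='__main__': a=[float(x) for x in sys.argv[1:5]]; level(a[:2],a[2],a[3])
E
python3 lev.py .590 -.134 .09 .125
```

```text
scene 951 783 z at c0 0.1084 slopes deg [ 3.24 -1.32] res 0.0027
    (array([ 574.2, -121.4]), array([131.7, 105.8]), -19.28)
    mount [ 0.593  -0.1303  0.1207] (array([ 590.2, -130.9]), array([35.2, 30.1]), 20.36)
side 824 684 z at c0 0.11 slopes deg [ 4.42 -1.81] res 0.0028
    (array([ 573. , -128.4]), array([110.4, 109.7]), -20.66)
    mount [ 0.5902 -0.1324  0.1227] (array([ 591.1, -129.3]), array([36.9, 29.8]), 64.14)
```

Run:
```python
from h import *
from scipy.optimize import minimize
def inrect(q,c,h): return np.maximum(np.abs(q-np.array(c))-np.array(h),0)
for c in ('scene','side'):
    p,d,K,R,t,W,g=quick(c,name='m_'+c)
    m=zone(W,(.6,.33),.26,.036,.049)&(g>120)&(W[...,1]>.12)
    n,l,st,ce=cv2.connectedComponentsWithStats(m.astype(np.uint8)); k=1+np.argmax(st[1:,4]); b=l==k
    print(c,'base',b.sum(),rect(W[b][:,:2]), st[k][:4])
    print('  hull',fitpoly(b,plane(.042,K,R,t),9))
    m=zone(W,(.59,.29),.085,.056,.066); n,l,st,ce=cv2.connectedComponentsWithStats(m.astype(np.uint8))
    for i in range(1,n):
        if st[i][4]>25: print('  strip',st[i],rect(W[l==i][:,:2]),rect(plane(.061,K,R,t)[l==i]),np.median(W[l==i][:,2]).round(4),p[l==i].mean(0).round())
    m=zone(W,(.59,.29),.085,.067,.08); n,l,st,ce=cv2.connectedComponentsWithStats(m.astype(np.uint8))
    for i in range(1,n): print('  tall',st[i],np.median(W[l==i],0).round(4))
    m=zone(W,(.565,.435),.06,.07,.2)&(g>50); print('  column',m.sum(),rect(W[m][:,:2]))
    m=zone(W,(.59,.29),.08,.173,.19); print('  ring',m.sum(),rect(W[m][:,:2]))
```

```text
scene base 7409 (array([595.4, 323.1]), array([296.7, 240.6]), -77.93) [424 263 137  92]
  hull (array([599.3, 322.4]), array([296.1, 239.1]), -78.19)
  strip [456 281  12  32 214] (array([603.5, 256.3]), array([87.6, 17.1]), 12.16) (array([603.9, 256.4]), array([89.4, 18.1]), 12.02) 0.0618 [235. 236. 234.]
  strip [488 284  17  31 234] (array([586.8, 339. ]), array([85.4, 33.1]), 11.3) (array([586.9, 337.8]), array([86.6, 33.6]), 12.3) 0.0619 [155. 157. 154.]
  tall [499 291   8  10  54] [0.5825 0.3486 0.0732]
  tall [494 300   1   1   1] [0.5971 0.3304 0.0676]
  tall [463 304   4   4  14] [0.6378 0.2632 0.0723]
  tall [496 306   4   5  17] [0.6214 0.3375 0.0725]
  column 609 (array([572.9, 436.5]), array([31.8, 20.3]), 63.32)
  ring 161 (array([616. , 287.2]), array([70.6, 31.7]), 72.73)
side base 3119 (array([592., 323.]), array([304.9, 245.3]), -78.29) [175 121 100  74]
  hull (array([588.8, 318. ]), array([304.4, 243.4]), -78.12)
  strip [220 140  25  17 136] (array([584.7, 336.7]), array([87.3, 36.5]), 10.33) (array([585. , 336.6]), array([90.5, 38.4]), 6.62) 0.062 [168. 168. 1
[... 578 characters left out ...]
  tall [229 149   1   1   1] [0.5698 0.3222 0.0679]
  tall [227 151   1   1   1] [0.5598 0.3176 0.0682]
  tall [226 153   1   1   1] [0.5518 0.3107 0.0688]
  tall [255 152   1   1   1] [0.6206 0.2621 0.067 ]
  tall [251 155   1   2   2] [0.6009 0.2543 0.0686]
  tall [256 154   1   1   1] [0.6133 0.2461 0.0727]
  tall [254 156   1   1   1] [0.6064 0.2469 0.0684]
  tall [244 159   2   1   2] [0.5769 0.2526 0.0689]
  tall [247 160   1   2   2] [0.5794 0.2438 0.0675]
  tall [239 163   1   1   1] [0.5541 0.2471 0.0693]
  tall [241 162   1   1   1] [0.5619 0.2486 0.0681]
  column 413 (array([557.5, 432.1]), array([32.5, 28.6]), -35.83)
  ring 84 (array([572.4, 278.5]), array([60.1, 24.4]), -56.89)
```

```bash
python3 -m inch '[[0,-0.005,0.01,0,0],[0,-0.015,0.03,0,0.005],[0,-0.018,0.05,0,0.01],[0,-0.018,0.05,0,0.01],[0,-0.018,0.05,0,0.01],[0,-0.018,0.05,0,0.01],[0,-0.018,0.05,0,0.01],[0,-0.018,0.05,0,0.01],[0,-0.018,0.05,0,0.01],[0,-0.018,0.05,0,0.01]]'
python3 -m inch '[[0,-0.018,0.05,0,0.01],[0,-0.018,0.05,0,0.01],[0,-0.018,0.05,0,0.01],[0,-0.018,0.05,0,0.01],[0,-0.018,0.05,0,0.01],[0,-0.018,0.05,0,0.01],[0,-0.01,0.04,0,0.01],[0,-0.008,0.03,0,0.01],[0,0,0.01,0,0.007],[0,0,0,0,0]]'
python3 lev.py .478 .266 .09 .125
```

```text
clock: 16.15
eef_pos: [0.4227, 0.0792, 0.1186]
orientation: [180.0, -0.0, 176.4]
contact_force: [0.6, -0.1, -3.8]
width: 0.156
gripper_force: 60.0
clock: 17.4
eef_pos: [0.3734, 0.2302, 0.1185]
orientation: [-180.0, 0.0, -168.0]
contact_force: [-0.7, -0.5, -3.7]
width: 0.154
gripper_force: 60.0
scene 778 642 z at c0 0.1098 slopes deg [4.17 0.17] res 0.0025
    (array([465.8, 246.6]), array([126.2,  93.3]), 11.32)
    mount [0.4821 0.2535 0.1229] (array([481. , 253.8]), array([31.5, 30.8]), 63.56)
side 482 405 z at c0 0.1102 slopes deg [ 5.93 -0.44] res 0.0026
    (array([461., 241.]), array([108.3, 103.2]), 13.46)
    mount [0.4787 0.2483 0.1237] (array([480., 251.]), array([35. , 23.9]), 49.92)
```

```bash
python3 -m inch '[[0,0,0.012,-0.01,0],[0,0,0.014,-0.02,0],[0,0,0.01,-0.025,0],[0,0,0,-0.022,0],[0,0,0,-0.01,0],[0,0,0,-0.005,0],[0,0,0,0,0],[0,0,0,0,0]]'
cat > lev2.py <<'E'
from h import *
import sys
cx,cy,zt,yaw=[float(x) for x in sys.argv[1:5]]
e=np.array([np.cos(np.radians(yaw)),np.sin(np.radians(yaw))]); f=np.array([-e[1],e[0]])
for c in ('scene','side'):
    p,d,K,R,t,W,g=quick(c)
    q=W[...,:2]-np.array([cx,cy]); a=q@e; b=q@f
    m=(abs(a)<.026)&(abs(b)<.046)&(np.hypot(a,b)>.022)&(abs(W[...,2]-zt)<.007)&(g>90)
    A=np.c_[a[m],b[m],np.ones(m.sum())]; s=np.linalg.lstsq(A,W[m][:,2],rcond=None)[0]
    m2=(abs(a)<.05)&(abs(b)<.07)&(abs(W[...,2]-zt-a*s[0]-b*s[1]-(s[2]-zt))<.004)&(g>90)
    print(c,m.sum(),'z',s[2].round(4),'slope a,b deg',np.degrees(s[:2]).round(2),'a',np.percentile(a[m2],[1,99]).round(4),'b',np.percentile(b[m2],[1,99]).round(4))
    m=(np.hypot(a,b)<.03)&(W[...,2]>zt+.008)&(W[...,2]<zt+.018); print('   mount',rect(W[m][:,:2]) if m.sum()>9 else m.sum())
E
python3 lev2.py .480 .2655 .073 12
```

```text
clock: 18.5
eef_pos: [0.3735, 0.2446, 0.0819]
orientation: [180.0, 0.0, -168.1]
contact_force: [0.7, -0.4, -3.4]
width: 0.156
gripper_force: 60.0
scene 252 z 0.0745 slope a,b deg [ 0.26 -0.15] a [-0.0305  0.0315] b [-0.0472  0.0393]
   mount (array([480.9, 268.4]), array([31.2, 31.1]), -84.52)
side 159 z 0.0763 slope a,b deg [-0.7   2.54] a [-0.0331  0.0294] b [-0.048   0.0405]
   mount (array([477.7, 264.1]), array([50. , 27.9]), 66.65)
```

```bash
python3 -m inch '[[0,0.01,0.002,0,0],[0,0.02,0.0043,0,0],[0,0.03,0.0064,0,0],[0,0.03,0.0064,0,0],[0,0.03,0.0064,0,0],[0,0.03,0.0064,0,0],[0,0.03,0.0064,0,0],[0,0.03,0.0064,0,0],[0,0.02,0.0043,0,0],[0,0.01,0.002,0,0]]'
python3 -m inch '[[0,0,0,-0.004,0],[0,0,0,-0.004,0],[0,0,0,0,0],[0,0,0,0,0]]'
python3 lev2.py .5758 .287 .072 12
python3 - <<'E'
import cv2
from h import *
p,d,K,R,t=shot('scene'); cv2.imwrite('pics/s2.png',cv2.resize(p[240:340,420:560,::-1],(784,560),interpolation=cv2.INTER_CUBIC))
E
```

```text
clock: 19.85
eef_pos: [0.4698, 0.265, 0.0817]
orientation: [-180.0, -0.0, -168.1]
contact_force: [0.2, 0.7, -2.0]
width: 0.153
gripper_force: 60.0
clock: 20.35
eef_pos: [0.4692, 0.2649, 0.0785]
orientation: [-180.0, -0.0, -168.1]
contact_force: [-0.0, 0.1, -2.8]
width: 0.159
gripper_force: 60.0
scene 427 z 0.0711 slope a,b deg [ 0.04 -0.33] a [-0.0301  0.0315] b [-0.0475  0.0626]
   mount (array([576.2, 289.1]), array([31.1, 29.3]), -16.61)
side 133 z 0.0725 slope a,b deg [0.56 0.9 ] a [-0.0388  0.0478] b [-0.0496  0.0345]
   mount (array([577.9, 285.1]), array([36.9, 19.6]), 49.55)
```

View pics/s2.png

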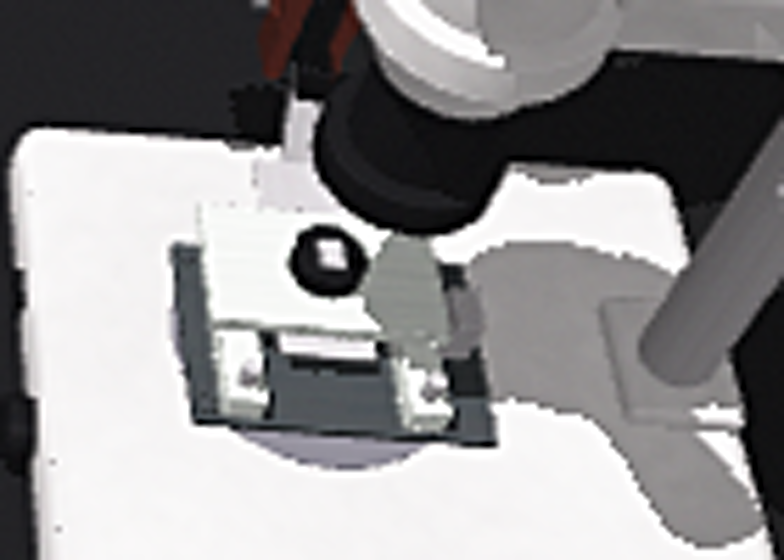

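Plate is over the rails at (330,265) in the crop, short of the dowels at (250,370) and (432,385), with the blade in the slot. Next I push gently against the dowels, then the end stop.

```bash
python3 -m inch '[[0,0.006,0.0013,0,0],[0,0.01,0.0021,0,0],[0,0.01,0.0021,0,0],[0,0.01,0.0021,0,0],[0,0.01,0.0021,0,0],[0,0.008,0.0017,0,0],[0,0.006,0.0013,0,0],[0,0.003,0.0006,0,0],[0,0,0,0,0],[0,0,0,0,0]]'
python3 lev2.py .5948 .292 .071 12
```

```text
clock: 21.75
eef_pos: [0.4946, 0.2703, 0.0786]
orientation: [180.0, 0.0, -168.1]
contact_force: [-0.0, 0.3, -2.5]
width: 0.155
gripper_force: 60.0
scene 469 z 0.0711 slope a,b deg [-0.01 -0.51] a [-0.0297  0.0374] b [-0.0489  0.061 ]
   mount (array([595.9, 293.1]), array([30.5, 29.9]), -19.38)
side 117 z 0.0716 slope a,b deg [-1.1  -1.09] a [-0.0384  0.0375] b [-0.0513  0.0232]
   mount (array([594.4, 285.3]), array([37.4, 19.5]), 32.31)
```

```bash
python3 -m inch '[[0,0,0.003,0,0],[0,0,0.004,0,0],[0,0,0.004,0,0],[0,0,0.004,0,0],[0,0,0.003,0,0],[0,0.003,0.0006,0,0],[0,0.003,0.0006,0,0],[0,0,0,0,0],[0,0,0,0,0]]'
python3 lev2.py .5948 .294 .071 12
```

```text
clock: 22.98
eef_pos: [0.497, 0.278, 0.0785]
orientation: [180.0, 0.0, -168.1]
contact_force: [-0.1, -0.4, -3.0]
width: 0.154
gripper_force: 60.0
scene 456 z 0.0711 slope a,b deg [ 0.   -0.27] a [-0.0297  0.037 ] b [-0.0492  0.0589]
   mount (array([596.2, 294.5]), array([34.1, 31.1]), 13.08)
side 126 z 0.0722 slope a,b deg [ 0.96 -0.52] a [-0.044   0.0328] b [-0.051   0.0243]
   mount (array([596. , 291.1]), array([34.5, 23.8]), 29.04)
```

```bash
python3 -m inch '[[0,0,0,-0.004,0],[0,0,0,-0.006,0],[0,0,0,-0.006,0],[0,0,0,-0.003,0],[0,0,0,0,0],[0,0,0,0,0]]'
python3 lev2.py .5948 .294 .069 12
python3 - <<'E'
import cv2
from h import *
p,d,K,R,t=shot('scene'); cv2.imwrite('pics/s3.png',cv2.resize(p[240:340,420:560,::-1],(784,560),interpolation=cv2.INTER_CUBIC))
E
```

```text
clock: 23.82
eef_pos: [0.497, 0.278, 0.071]
orientation: [180.0, 0.0, -168.1]
contact_force: [1.1, 0.2, -2.2]
width: 0.156
gripper_force: 60.0
scene 460 z 0.07 slope a,b deg [0.29 0.13] a [-0.0294  0.0366] b [-0.0492  0.0601]
   mount (array([596.2, 294.3]), array([31.8, 29.9]), -33.11)
side 118 z 0.0712 slope a,b deg [0.4  0.74] a [-0.0333  0.033 ] b [-0.0527  0.0193]
   mount (array([594.6, 288.3]), array([32.4, 20.9]), 31.62)
```

View pics/s3.png

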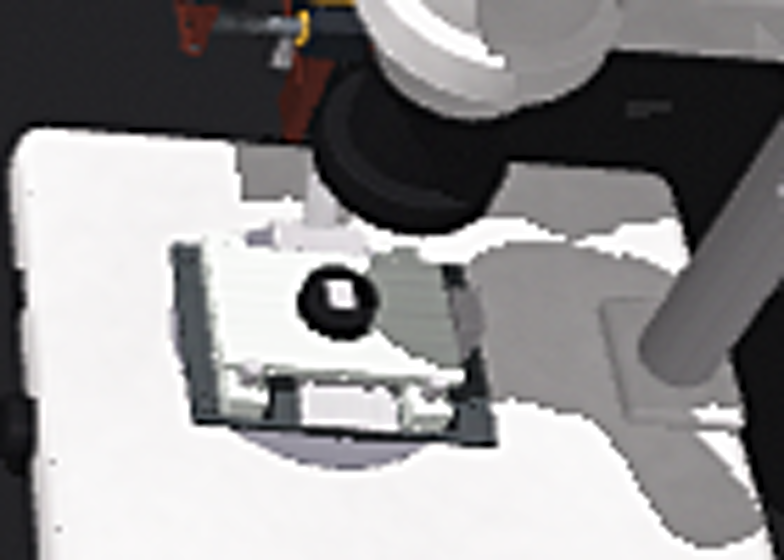

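The plate is on the rails against the dowels, and the blade sits below it near the +y rail. I'll centre the blade and withdraw.

```bash
python3 -m inch '[[0,0.001,-0.005,0,0],[0,0.001,-0.006,0,0],[0,-0.02,-0.0043,0,0],[0,-0.04,-0.0085,0,0],[0,-0.05,-0.0106,0,0],[0,-0.05,-0.0106,0,0],[0,-0.05,-0.0106,0,0],[0,-0.05,-0.0106,0,0],[0,-0.04,-0.0085,0,0],[0,-0.01,-0.002,0,0]]'
python3 lev2.py .5948 .294 .069 12
python3 - <<'E'
import cv2
from h import *
p,d,K,R,t=shot('scene'); cv2.imwrite('pics/s4.png',cv2.resize(p[270:330,440:520,::-1],(800,600),interpolation=cv2.INTER_CUBIC))
E
```

```text
clock: 25.22
eef_pos: [0.3723, 0.2468, 0.0709]
orientation: [-180.0, -0.1, -168.0]
contact_force: [-0.3, 0.3, -2.0]
width: 0.156
gripper_force: 60.0
scene 462 z 0.0701 slope a,b deg [-0.4   0.44] a [-0.0296  0.0363] b [-0.0489  0.058 ]
   mount (array([595.6, 295.5]), array([32. , 29.9]), -30.5)
side 208 z 0.071 slope a,b deg [0.22 0.77] a [-0.0346  0.0333] b [-0.05    0.0593]
   mount (array([596.7, 294.3]), array([41. , 36.5]), 9.2)
```

View pics/s4.png

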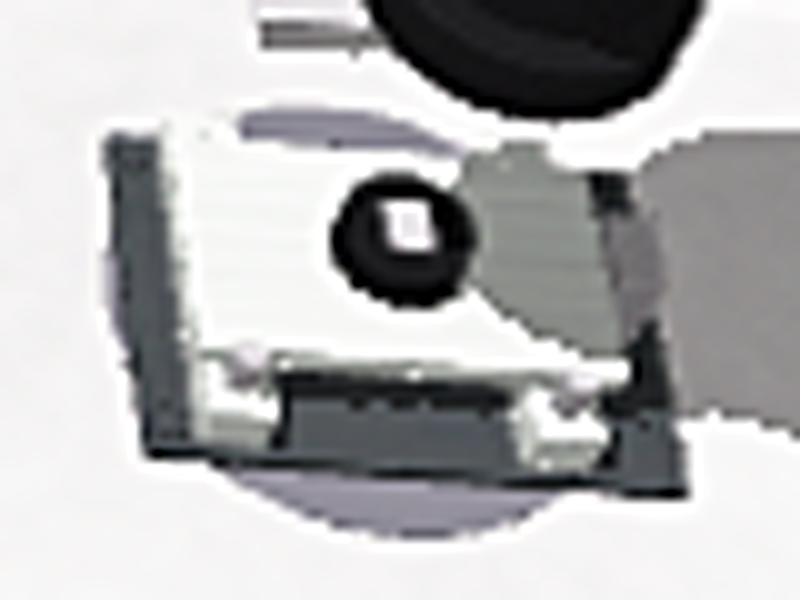

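```bash
python3 -m inch '[[0,-0.01,0,0.03,0],[0,-0.01,0,0.05,0],[0,0,-0.04,0.038,0],[0,0.02,-0.08,0,-0.02],[0,0.03,-0.08,0,-0.02],[0,0.03,-0.08,0,-0.02],[0,0.03,-0.08,0,-0.02],[0,0.03,-0.08,0,-0.02],[0,0.03,-0.08,0,-0.02],[0,0.03,-0.08,0,-0.02]]'
python3 -m inch '[[0,0.03,-0.08,0,-0.02],[0,0.03,-0.08,0,-0.012],[0,0.03,-0.06,0,0],[0,0.01,-0.04,0,0],[0,0,0,0,0],[0,0,0,0,0]]'
```

```text
clock: 26.62
eef_pos: [0.4466, 0.006, 0.1189]
orientation: [180.0, 0.1, 166.6]
contact_force: [-0.0, 0.3, -2.2]
width: 0.155
gripper_force: 60.0
clock: 27.38
eef_pos: [0.4851, -0.0961, 0.1181]
orientation: [180.0, -0.0, 161.0]
contact_force: [1.0, 0.2, -2.3]
width: 0.156
gripper_force: 60.0
```

```bash
python3 -m inch '[[0,0,-0.005,-0.06,0],[0,0,0,-0.07,0],[0,0,0,-0.06,0],[0,0,0,-0.03,0],[0,0,0,-0.01,0],[0,0,0,-0.005,0],[0,0,0,-0.003,0],[0,0,0,0,0],[0,0,0,0,0]]'
```

```text
clock: 28.5
eef_pos: [0.4859, -0.0988, 0.0232]
orientation: [180.0, 0.0, 161.0]
contact_force: [0.8, -0.1, -1.8]
width: 0.152
gripper_force: 60.0
```

```bash
python3 -m inch '[[0,0,0,-0.002,0],[0,0,0,0,0],[0,0,0,0,0]]'; python3 -m inch '[[0.2,0,0,0,0],[0.3,0,0,0,0],[0.5,0,0,0,0],[1,0,0,0,0],[1,0,0,0,0],[1,0,0,0,0],[1,0,0,0.05,0],[1,0,0,0.1,0],[1,0,0,0.1,0],[1,0,0,0.1,0]]'
python3 -m inch '[[1,-0.08,0.1,0.1,0],[1,-0.08,0.1,0,0],[1,0,0,0,0],[1,0,0,0,0]]'
python3 - <<'E'
from h import *
o=robot.get_obs(); print(o['eef_pos'],o['clock'],o['contact_force'])
p,d,K,R,t,W,g=quick('wrist')
e=np.array([np.cos(np.radians(-19.4)),np.sin(np.radians(-19.4))]); f=np.array([-e[1],e[0]]); M=np.array([.523,-.1205])
m=zone(W,(.48,-.096),.1,.045,.06); print('handle',rect(W[m][:,:2]),np.nanpercentile(W[m][:,2],[5,50,95]))
q=W[...,:2]-M; a=q@e; b=q@f
m=(a>-.118)&(a<.13)&(abs(b)<.06)&((W[...,2]>.02)|(g>215)); print('lifter a',np.percentile(a[m],[.5,99.5]),'b',np.percentile(b[m],[.5,99.5]),m.sum())
m=(abs(a-.065)<.03)&(abs(b-.01)<.016); A=np.c_[a[m],b[m],np.ones(m.sum())]; A=A[~np.isnan(A[:,0])]; z=W[m][:,2]; z=z[~np.isnan(z)]
print('blade z,slopes',np.linalg.lstsq(A,z,rcond=None)[0],len(z))
E
python3 lev2.py .5948 .294 .069 12
```

```text
clock: 28.88
eef_pos: [0.4859, -0.0988, 0.0223]
orientation: [180.0, 0.0, 161.0]
contact_force: [-0.5, 0.6, 1.8]
width: 0.155
gripper_force: 60.0
clock: 30.12
eef_pos: [0.4855, -0.0987, 0.1634]
orientation: [-180.0, -0.0, 161.0]
contact_force: [0.6, -0.4, -0.9]
width: 0.998
gripper_force: 0.0
clock: 30.62
eef_pos: [0.4235, -0.0204, 0.2009]
orientation: [180.0, 0.1, 161.0]
contact_force: [0.7, 0.0, -0.1]
width: 0.998
gripper_force: 0.0
[ 0.4235306  -0.02038595  0.20085018] 30.625 [ 6.83957597e-01  6.45454921e-04 -9.74271362e-02]
handle (array([475.6, -96.1]), array([81.4, 14.3]), -19.18) [0.04852589 0.05236591 0.05363556]
lifter a [-0.11786492  0.05842358] b [-0.04537607  0.04556345] 5174
blade z,slopes [ 0.00303358 -0.00446447  0.00767673] 550
scene 467 z 0.0701 slope a,b deg [ 0.15 -0.02] a [-0.0296  0.0363] b [-0.0489  0.0593]
   mount (array([595.8, 295.1]), array([31.6, 30.2]), -34.44)
side 2 z -0.0037 slope a,b deg [-59.29  64.27] a [-0.0491 -0.0158] b [-0.0074  0.0545]
   mount 0
```

```bash
python3 -c "
from plant import robot
print(robot.hand_in())"
```

```text
the job is handed in; nothing more can be done
None
```

I handed the job in at about 31 s: by my measurements the round-mount plate is on both rails against the dowels and end stop, and the lifter lies flat within its mat. The hand-in gave no verdict, and the end-stop contact is inferred from the plate sliding on the blade, not seen directly. I also viewed 12 pictures, two over the limit of 10.

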